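# Roll the long bearing sleeve up to the stop

### The arm

A 6-joint arm with a two-finger parallel gripper is mounted at the origin on a cart in front of the work surface, level with it; the furniture and walls round the work are solid. World frame = base frame: x ahead of the robot, y to its left, z up, the work surface at z = 0. Lengths are in m, angles in rad, forces in N, time in s.
With the tool pointing down it reaches from about 0.35 to 0.925 m from the base axis. Payload 6.4 kg.
Tool frame: the origin (TCP) lies on the centre line of the jaws, within the pads' length; the fingertips stand 22 mm ahead of it and the grasp point (between the pads) lies 3 mm ahead of it; z points along the fingers, y is the line along which they close (so a half turn about z gives the same grasp; the last joint's range is limited). The gripper opens to 85 mm and grips with 20 to 120 N. Pads are 22 mm wide; open, the fingers measure 114 mm over their backs; the gripper's body (76 mm by 85 mm) begins 54 mm behind the grasp point. The pads swing forward as they close: fully open they stand 13 mm farther back than shut.
Start: joints at [-1.488, 0.245, 1.558, -0, 1.339, -0.174], TCP at [0.165, -0.629, 0.253] pointing down, gripper open.
Joint ranges: [-3.13, 3.13], [-1.02, 2.26], [0.13, 2.54], [-0.95, 4.09], [0.21, 2.88], [-2.74, 2.74]. Speed limits (rad/s): [2.57, 2.57, 3.14, 3.14, 3.14, 3.14].

### API

Orientations are given as a unit quaternion [w, x, y, z].
In Python, from station import env, viewer gives the robot as it stands. Calls block until the motion is done:
- env.movep(position, orientation): joint-space move of the TCP to a pose.
- env.line_to(position, frame=None, feed=0.15, threshold=None): straight line of the TCP; frame=None keeps the orientation; feed is the mean speed in m/s. With threshold (N) it stops when the force on the tool has changed by that much, and returns True; else False.
- env.goto_joints(angles): joint-space move.
- env.set_gripper(opening): finger opening in m; the grip force is fixed at half the most; returns when the fingers have stopped.
- env.sleep(seconds).
- env.inverse_kinematics(position, orientation): joint angles nearest the present ones, or None.
- env.state(): the state.
- viewer.capture(name): name is "scene" or "side" or "wrist"; returns a dict with "frame" (480x640x3 uint8, red, green, blue), "z_map" (480x640 float32, m along the optical axis (not along the pixel's ray), 0 where there is no reading), "fovy" (degrees; the focal length in pixels is half the picture's height over the tangent of half this angle, whatever the lens; pixels are square), "cx", "cy" (the principal point, pixels), "D" ([k1, k2, p1, p2, k3] as OpenCV has them; the pictures are not rectified), "pose" (4x4, takes a point from camera to world coordinates). Camera axes: x right, y down, z forward; pixel columns grow to the right and rows downward; lengths in m; the calibration is good to about 2 mm. A picture is of the moment at which its call begins.
A pose or a line that the arm cannot do raises env.Unreachable and nothing moves.
- env.job_done(): hands the job in; it is judged then, once.
The state is a dict: "time": time; "joints": joint angles; "joint_vel": joint speeds; "joint_torque": joint torques, N m; "tool_pos": TCP position; "tcp_rot": TCP orientation; "ft_force": force on the tool from outside, world axes, zero at the start; "wrist_torque": the same for the moment, N m; "finger_gap": finger opening in m; "finger_force": force on a finger pad.
Only numpy, scipy, OpenCV 4.12 (cv2) and the standard library are available. Lean on these libraries where they do the work, as an engineer would, in place of code of your own. Each camera call takes 0.05 s, during which the arm holds its last target. There are 200 camera calls.

### The job

Two bearing sleeves wait at the foot of the two-lane loading ramp. With the closed fingertips behind it, slowly push the longer sleeve (well under 20 cm/s) up its lane, over the crest and into the seat against the stop plate, without ever letting it run free or roll back, then take the hand away. Do not grip or lift anything; leave the shorter sleeve where it waits and do not disturb the things standing round the ramp.

Things in the scene. Friction and masses are not known exactly. Their poses are not given: they have to be found in the camera images.
- ramp: Fixed ramp of grey sheet with aluminium rails and stop, with two equal lanes on a dark base plate, 176 x 136 mm. Origin: on the bench under its middle; x points up the lanes (within 0.4 rad of straight ahead), y left across them, z up. Lanes are centred at y = +29 and -29 mm, 52 mm wide, between 6 mm thick guide rails only 9 mm above the lane floor. The front end is open, its edge at x = -82, z = 11.5 mm.
- long_sleeve: The longer ground, smooth steel sleeve (roller; friction about 0.25, also against the fingers): cylinder 40 mm in diameter, 48 mm long, about 0.25 kg, brass and dark bore at its ends; lies across one of the two lanes (either one) at the foot of the ramp. Origin: its centre; y is its axis (x and z turn as it rolls).
- short_sleeve: The shorter steel sleeve: 40 mm in diameter, 30 mm long, about 0.16 kg; lies at the foot of the other lane and is to stay there. Origin: its centre; y is its axis.
- seat_left (a point): Centre of a sleeve seated against the stop in the left lane: ramp x = 62, y = 29, z = 44 mm. The upright stop's face is at ramp x = 82 mm, its top at z = 58 mm. The floor falls from the crest to the stop at 12 deg, so past the crest the sleeve settles by itself against the stop and stays.
- seat_right (a point): The same point of the right lane (ramp y = -29 mm).
- crest (a point): Top edge of the slope, midway between the lanes: ramp x = 46, z = 27 mm, 16 mm before the seat. A sleeve goes over it with its axis at ramp x = 46, z = 47 mm.
- ramp_plane (a point): Foot of the slope, on its floor midway between the lanes (ramp x = -62, z = 8 mm). x points up the 10 deg slope, z square to it. Towards the front the floor rises again at 10 deg, so a sleeve rests here with its axis at ramp x = -62, z = 28.3 mm. On the slope its axis has z = 20 mm in this point's frame, and it rolls back if let go.
- white_canister: Loose white screw canister, 39 mm in diameter, 56 mm high, standing left of the ramp; leave it. Origin: centre of its underside.
- eyepiece: Loose black eyepiece, 35 mm in diameter, 50 mm high, standing right of the ramp; leave it. Origin: centre of its underside.
- square_case: Loose grey-green case, 64 x 62 x 18 mm, lying right of the ramp's front; leave it. Origin: centre of its underside.
- flat_case: Loose flat black case, 42 x 92 x 14 mm, lying farther left of the ramp; leave it. Origin: centre of its underside.
Mind the look-alikes: they are no part of the job. Leave any orange, pink or purple look-alike of the long_sleeve alone.

How it is judged:
On the way:
1. the long sleeve rolls up the middle of the slope, on its floor (x of long_sleeve in the frame of ramp between -0.03 and 0.035 m and z of long_sleeve in the frame of ramp_plane below 0.025 m), for 0.1 s.
At the end, for the whole second after the job is handed in: The long sleeve is at rest in the seat at the head of its lane: centre within 6 mm of the seat point and within 4 mm of it along the lane, its axis across the lane within 0.12 rad. The short sleeve is within 8 mm of its start, the four loose things within 15 mm of theirs ((distance between long_sleeve and seat_left below 0.006 m or distance between long_sleeve and seat_right below 0.006 m) and x of long_sleeve in the frame of ramp between 0.058 and 0.066 m and angle between the y axis of long_sleeve and the y axis of ramp, either way round below 0.12 rad and linear speed of long_sleeve below 0.01 m/s and distance of short_sleeve from where it was at the start of the episode below 0.008 m and distance of each of white_canister, eyepiece, square_case, flat_case from where it was at the start of the episode below 0.015 m); the robot touches nothing.
It fails at once if the long sleeve is lifted (more than 7 mm off the slope's plane) (z of long_sleeve in the frame of ramp_plane above 0.027 m).
It fails at once if the long sleeve runs free or rolls back on the slope (faster than 0.2 m/s before the crest) (x of long_sleeve in the frame of ramp below 0.044 m and linear speed of long_sleeve above 0.2 m/s).
It fails at once if the short sleeve is moved more than 12 mm (distance of short_sleeve from where it was at the start of the episode above 0.012 m).
It fails at once if a bystander is moved more than 20 mm (distance of any of white_canister, eyepiece, square_case, flat_case from where it was at the start of the episode above 0.02 m).
It also fails if it takes over 38 s, if anything falls off the work surface, if the arm or the gripper's body presses on something with over 40 N, if the wrist force passes 120 N, or if a joint passes its speed limit or range.

## Working session

There is one attempt and no reset: what is moved stays moved. The work goes in short steps, each a Python script; the robot and the scene stay as the last script left them, time stands still between calls to the robot, and variables do not carry over. Pictures are saved under pics/ and viewed, at most 10 in all, crops included, and the job is handed in when it is done.

```bash
mkdir -p pics; ls
python3 - <<'E'
from station import env, viewer
import cv2,numpy as np
for n in("scene","side"):
    c=viewer.capture(n); cv2.imwrite(f"pics/{n}0.png",c["frame"][:,:,::-1]); np.savez(f"{n}0.npz",**c)
    print(n,c["fovy"],c["cx"],c["cy"],c["D"],np.round(c["pose"],3).tolist(),(c["z_map"]>0).mean())
print(env.state()["time"])
E
```

```text
pics
scene 50.768653413175954 319.92565749369425 233.13450801626155 [-0.00650239  0.          0.          0.          0.        ] [[-0.505, -0.452, 0.736, -0.179], [-0.863, 0.278, -0.422, 0.497], [-0.014, -0.848, -0.53, 0.587], [0.0, 0.0, 0.0, 1.0]] 0.9959375
side 42.527575366069925 330.4967659057026 239.6995325771474 [-0.06153485  0.          0.          0.          0.        ] [[1.0, -0.008, -0.016, 0.551], [0.009, -0.554, 0.833, -1.027], [-0.016, -0.833, -0.553, 0.802], [0.0, 0.0, 0.0, 1.0]] 0.9960416666666667
0.1
```

View pics/scene0.png

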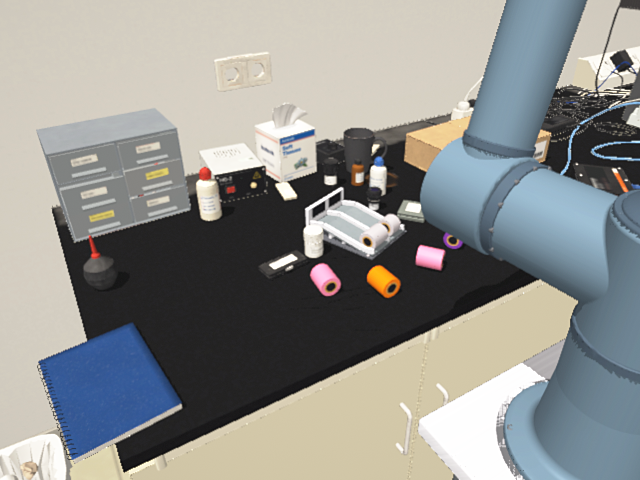

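View pics/side0.png

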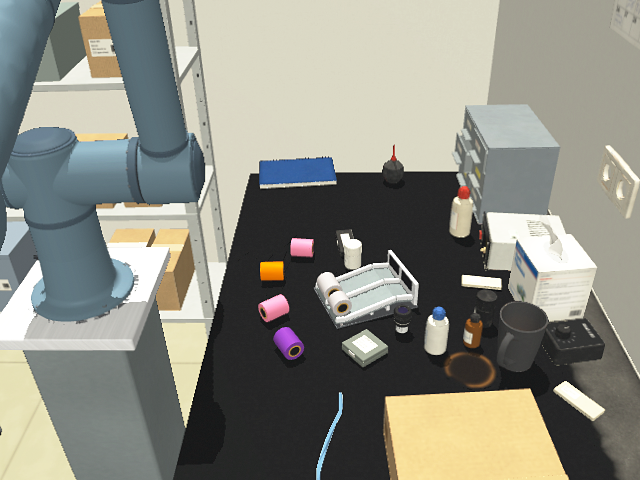

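The scene view shows the ramp at about (355,225). In the side view it is at about (368,290), with both sleeves at its foot near (330,283) and (340,303). Coloured look-alikes lie in front of the ramp. I'll get a coarse location from depth and zoom in.

```bash
cat > h.py <<'E'
import numpy as np,cv2
def K(c):
    f=240/np.tan(np.radians(float(c["fovy"]))/2); return np.array([[f,0,float(c["cx"])],[0,f,float(c["cy"])],[0,0,1]])
def rays(c,px):
    u=cv2.undistortPoints(np.array(px,float).reshape(-1,1,2),K(c),c["D"]).reshape(-1,2)
    return np.c_[u,np.ones(len(u))]@c["pose"][:3,:3].T
def onz(c,px,z):
    r=rays(c,px); o=c["pose"][:3,3]; return o+r*((z-o[2])/r[:,2])[:,None]
def cloud(c):
    v,u=np.mgrid[:480,:640]; r=rays(c,np.c_[u.ravel(),v.ravel()])
    return (c["pose"][:3,3]+r*c["z_map"].reshape(-1,1)).reshape(480,640,3)
E
python3 - <<'E'
from h import *
c=np.load("side0.npz"); P=cloud(c)
for n,p in dict(a=(330,283),b=(340,303),stop=(403,270),canister=(353,243),eye=(402,312),table=(300,220),base=(330,320)).items(): print(n,P[p[1],p[0]].round(4))
for n,b,z in(("side",(220,310,220,370),5),("scene",(280,420,180,280),5)):
    im=np.load(n+"0.npz")["frame"][b[2]:b[3],b[0]:b[1],::-1] if n=="scene" else c["frame"][225:345,305:435,::-1]
    cv2.imwrite(f"pics/{n}1.png",cv2.resize(im,None,fx=4.9,fy=4.9,interpolation=cv2.INTER_CUBIC))
E
```

```text
a [ 0.5295 -0.0445  0.0454]
b [ 0.5494 -0.1     0.0392]
stop [ 0.6779 -0.0162  0.0555]
canister [0.5784 0.0841 0.0552]
eye [ 0.6656 -0.1384  0.0479]
table [ 4.515e-01  2.707e-01 -4.000e-04]
base [ 0.5294 -0.1039 -0.0007]
```

View pics/side1.png

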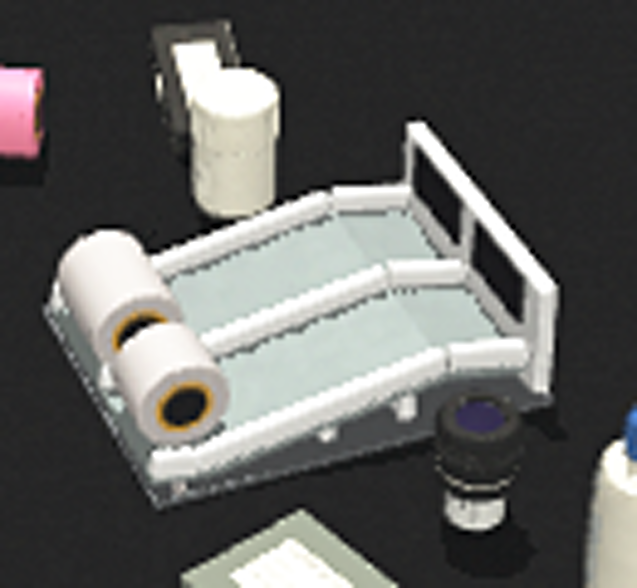

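The side crop shows the longer sleeve in the far (left) lane and the shorter one in the near (right) lane. The ramp is yawed about +0.3 rad. Next I'll look from above with the wrist camera.

```bash
cat >> h.py <<'E'
def quat(psi): return [0,np.cos(psi/2),np.sin(psi/2),0]
E
python3 - <<'E'
from h import *
from station import env,viewer
print(env.state()["tcp_rot"])
for psi in(.33,.33-np.pi): print(psi,env.inverse_kinematics([.54,-.06,.28],quat(psi)))
psi=.33
q=env.inverse_kinematics([.54,-.06,.28],quat(psi))
if q is None or abs(q[5])>2: psi-=np.pi
env.movep([.54,-.06,.28],quat(psi))
c=viewer.capture("wrist"); np.savez("wrist0.npz",**c); cv2.imwrite("pics/wrist0.png",c["frame"][:,:,::-1])
print(psi,env.state()["time"],c["pose"].round(3).tolist())
E
```

```text
[-8.92376765e-04  9.91764474e-01  1.28071977e-01  3.00684962e-05]
0.33 [-3.19413319e-01 -2.80552074e-02  1.80446248e+00 -4.44089210e-16
  1.36518538e+00  9.21383008e-01]
-2.811592653589793 [-3.19413319e-01 -2.80552074e-02  1.80446248e+00 -4.44089210e-16
  1.36518538e+00 -2.22020965e+00]
0.33 2.575 [[0.322, -0.906, -0.276, 0.611], [-0.947, -0.308, -0.095, -0.036], [0.001, 0.292, -0.956, 0.401], [0.0, 0.0, 0.0, 1.0]]
```

View pics/wrist0.png

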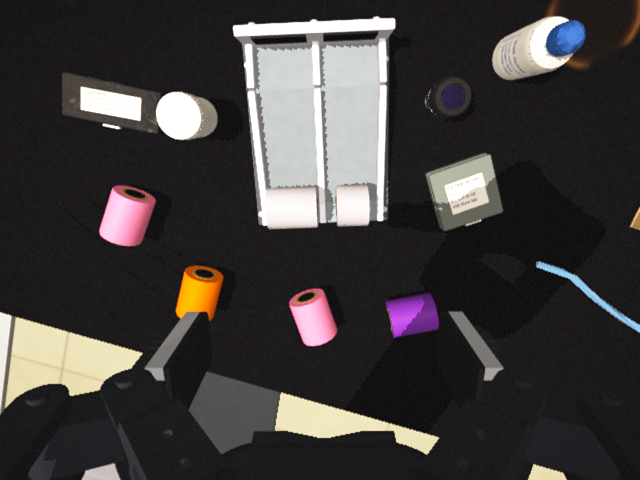

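The wrist view shows the long sleeve at (292,208) in the left lane, the short sleeve at (353,206) in the right lane, and the stop along the top from (235,27) to (394,22). I'll fit the ramp pose from the cloud of this view.

Run:
```python
from h import *
c=np.load("wrist0.npz"); P=cloud(c)
v,u=np.mgrid[:480,:640]; br=c["frame"].min(2)>120
box=(u>225)&(u<402)&(v>12)&(v<235)&br
def rect(m): 
    (ctr,sz,a)=cv2.minAreaRect(P[m][:,:2].astype(np.float32)*1000); return np.round(ctr,1),np.round(sz,1),round(a,2),int(m.sum())
z=P[...,2]
# slope plane fit on floor pixels
fl=(((u>268)&(u<310))|((u>330)&(u<372)))&(v>95)&(v<178)
A=np.c_[P[fl][:,:2],np.ones(fl.sum())]
s,*_=np.linalg.lstsq(A,P[fl][:,2],rcond=None)
print("slope deg",np.degrees(np.arctan(np.hypot(*s[:2]))),"yaw",np.arctan2(s[1],s[0]),"res",(A@s-P[fl][:,2]).std())
print("stop top",rect(box&(v<45)&(z>.05)),z[box&(v<45)].max())
for n,lo,hi in(("L",262,320),("R",334,371)):
    m=box&(v>183)&(v<232)&(u>lo)&(u<hi)&(z>.034); print(n,rect(m),z[m].max())
# rails ray cast: outer rails' edges by pixel
print("stop corners",onz(c,[(235,27),(394,20)],.058).round(4).tolist())
print("sleeve ends top rays @.0483",onz(c,[(266,205),(318,205),(337,205),(369,205)],.0483).round(4).tolist())
```

```text
slope deg 11.886487690233958 yaw 0.3388011557934562 res 0.02260716623901685
stop top (array([672.8,  -3.3]), array([101.7,  96.5]), 71.38, 1938) 0.40085877919819973
L (array([556.7, -24.3]), array([98.5, 50.7]), 15.02, 1984) 0.40085877919819973
R (array([575.1, -72.5]), array([96.6, 32.7]), 26.98, 1249) 0.40085877919819973
stop corners [[0.6582, 0.0536, 0.058], [0.7032, -0.0633, 0.058]]
sleeve ends top rays @.0483 [[0.5268, -0.0089, 0.0483], [0.5422, -0.0542, 0.0483], [0.5479, -0.0708, 0.0483], [0.5574, -0.0987, 0.0483]]
```

Run:
```python
from h import *
c=np.load("wrist0.npz"); P=cloud(c); z=P[...,2]
v,u=np.mgrid[:480,:640]; ok=(c["z_map"]>0)&(z<.08); br=(c["frame"].min(2)>120)&ok
def rect(m): 
    m=cv2.morphologyEx(m.astype(np.uint8),cv2.MORPH_OPEN,np.ones((3,3)))>0
    (ctr,sz,a)=cv2.minAreaRect(P[m][:,:2].astype(np.float32)*1000); return np.round(ctr,1),np.round(sz,1),round(a,2),int(m.sum()),np.percentile(z[m],98).round(4)
fl=(((u>270)&(u<308))|((u>332)&(u<370)))&(v>95)&(v<178)&ok
A=np.c_[P[fl][:,:2],np.ones(fl.sum())]; w=np.ones(fl.sum(),bool)
for _ in range(4):
    s,*_=np.linalg.lstsq(A[w],P[fl][w,2],rcond=None); e=A@s-P[fl][:,2]; w=abs(e)<.003
yaw=np.arctan2(s[1],s[0])
print("slope deg",np.degrees(np.arctan(np.hypot(*s[:2]))),"yaw",yaw,"res",e[w].std(),w.mean())
print("stop top",rect(br&(u>225)&(u<402)&(v>12)&(v<45)&(z>.05)))
for n,lo,hi in(("L",262,320),("R",334,371)):
    m=br&(v>183)&(v<232)&(u>lo)&(u<hi)&(z>.034); print(n,rect(m))
# outer edges of the outer rails -> yaw : bright/dark transitions per row at z of rail top (floor+.009)
for nm in(1,-1):
    pts=[]
    for r in range(95,180,4):
        row=np.where(c["frame"][r,235:405].min(1)>150)[0]+235
        if len(row): pts.append((row.min() if nm>0 else row.max(),r))
    r=rays(c,pts);o=c["pose"][:3,3]
    t=(s[2]+.009+s[:2]@o[:2]-o[2])/(r[:,2]-r[:,:2]@s[:2]); Q=o+r*t[:,None]
    l=cv2.fitLine(Q[:,:2].astype(np.float32),cv2.DIST_HUBER,0,.01,.01).ravel()
    print("rail",nm,"yaw",np.arctan(l[1]/l[0]),"pt",l[2:],np.median(Q[:,2]))
```

```text
slope deg 10.119481594004487 yaw 0.36309988877244453 res 0.000778360017763674 0.9998346287415247
stop top (array([679.1,  -4.7]), array([ 10.9, 127.4]), 21.08, 1921, np.float64(0.0601))
L (array([528.2, -32. ]), array([37.2, 48.1]), 20.91, 1972, np.float64(0.0493))
R (array([549.1, -85.8]), array([36.7, 30.5]), 19.46, 1234, np.float64(0.0494))
rail 1 yaw 0.369201 pt [0.5759252  0.02106838] 0.029291901055809977
rail -1 yaw 0.36369094 pt [ 0.6218039  -0.09213244] 0.0285173275585395
```

Ramp pose: yaw 0.366, and the lateral centre agrees between the stop and the rails. The measured lengths (48 and 30 mm), slope (10.1°) and heights match the given sizes. Next I'll close the gripper, come down behind the sleeve and start pushing.

```bash
cat >> h.py <<'E'
YAW=.366; EX=np.array([np.cos(YAW),np.sin(YAW)]); EY=np.array([-EX[1],EX[0]])
O=.5455*EX-.2476*EY
def W(x,y,z): return [*(O+x*EX+y*EY),z]
def ramp(p): d=np.asarray(p)[...,:2]-O; return np.stack([d@EX,d@EY,np.asarray(p)[...,2]],-1)
def push(x,z): return W(x-.031,.0288,z+.013)   # TCP for sleeve axis at x,z
def sleeves(c):
    P=cloud(c); R=ramp(P); m=(c["z_map"]>0)&(c["frame"].min(2)>120)
    return R,m
E
python3 - <<'E'
from h import *
from station import env,viewer
env.set_gripper(0)
q=quat(YAW); a=push(-.082,.0283)
env.movep([a[0],a[1],.13],q); env.line_to(a,feed=.08,threshold=8)
print(env.state()["ft_force"],env.state()["time"],O)
print(env.line_to(push(-.045,.0313),feed=.03,threshold=15))
st=env.state(); print(st["time"],st["ft_force"],st["finger_gap"],ramp(st["tool_pos"]))
for n in("wrist","side"):
    c=viewer.capture(n); np.savez(n+"2.npz",**c)
    im=c["frame"][:,:,::-1]
    if n=="side": im=cv2.resize(im[210:350,290:450],None,fx=4,fy=4,interpolation=cv2.INTER_CUBIC)
    cv2.imwrite(f"pics/{n}2.png",im)
E
```

```text
[-0.0785954   0.64429347 -0.62846742] 5.2833 [ 0.59798143 -0.03597524]
False
6.6667 [0.20441332 0.19646064 0.19513551] -0.00010706801394737625 [-0.07608415  0.02882375  0.0442511 ]
```

View pics/wrist2.png

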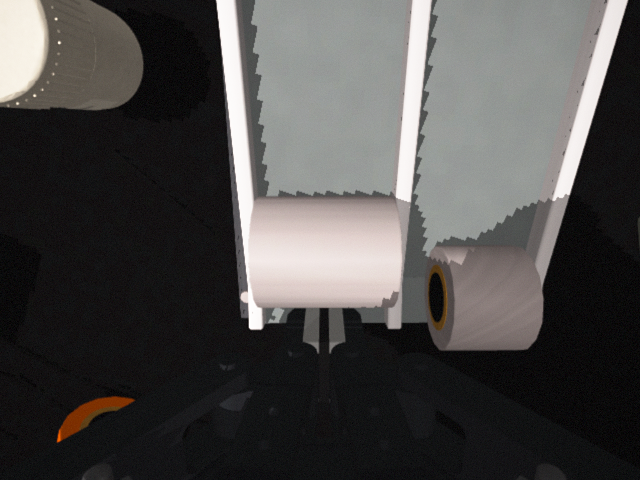

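View pics/side2.png

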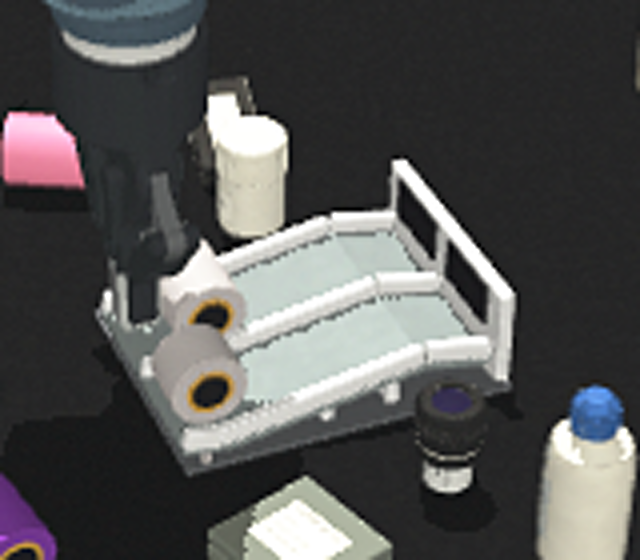

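The long sleeve, at (325,250) in the wrist view, has moved up the lane ahead of the short one at (487,298). It lies square, with the fingers centred behind it. Before pushing on I'll check its measured x against the finger model.

```bash
cat >> h.py <<'E'
def seen(c):
    R,m=sleeves(c); out=[]
    for y in(.029,-.029):
        k=m&(abs(R[...,1]-y)<.012)&(R[...,0]<.078)&(R[...,0]>-.1)
        # top of sleeve: points >15mm over local floor
        fl=np.where(R[...,0]<-.062,.008,np.where(R[...,0]<.046,.008+(R[...,0]+.062)*.1763,.027))
        k&=(R[...,2]>fl+.024)&(R[...,2]<.08)
        p=R[k]; 
        if len(p)<20: out.append(None); continue
        # circle fit (x,z), r=20mm
        from scipy.optimize import least_squares
        s=least_squares(lambda q:np.hypot(p[:,0]-q[0],p[:,2]-q[1])-.02,[p[:,0].mean(),p[:,2].max()-.02],loss="soft_l1",f_scale=.001)
        out.append(s.x.round(4))
    return out
E
python3 - <<'E'
from h import *
print(seen(np.load("wrist0.npz")),seen(np.load("wrist2.npz")))
from station import env,viewer
def go(x,z):
    r=env.line_to(push(x,z),feed=.045,threshold=15); st=env.state()
    print(r,st["time"],ramp(st["tool_pos"]).round(4),st["ft_force"].round(2))
    c=viewer.capture("wrist"); np.savez("w3.npz",**c); print(seen(c)); return c
go(.040,.0463)
E
```

```text
[array([-0.0643,  0.0283]), array([-0.0641,  0.0283])] [array([-0.0449,  0.0318]), array([-0.0643,  0.0283])]
False 8.8333 [0.0089 0.0288 0.0593] [-0.38 -0.16  0.06]
[array([0.04  , 0.0467]), None]
```

The finger model agrees: the sleeve is at x = 40 mm in my frame, about 42 mm true. Now over the crest, following close behind it.

Run:
```python
from h import *
from station import env,viewer
r=env.line_to(push(.054,.047),feed=.03,threshold=10); env.sleep(.5)
c=viewer.capture("wrist"); print(r,seen(c),env.state()["ft_force"].round(2))
cv2.imwrite("pics/w4.png",c["frame"][:,:,::-1])
c=viewer.capture("side"); print(seen(c)); print(env.state()["time"])
```

```text
False [array([0.0594, 0.0441]), None] [0.51 0.59 0.16]
[array([0.0332, 0.0697]), array([-0.0648,  0.0283])]
10.1
```

View pics/w4.png

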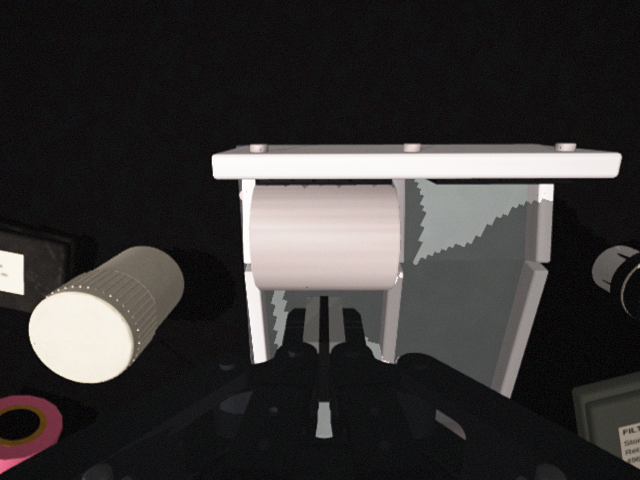

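The sleeve at (325,237) lies square against the stop plate. Its measured x is about 61.6 mm true and z is 44 mm, so it is seated. I'll back off along the lane, then lift away and check.

Run:
```python
from h import *
from station import env,viewer
env.line_to(push(.036,.050),feed=.05)
p=push(.01,.2); env.line_to(p,feed=.1); env.sleep(1)
c=viewer.capture("wrist"); print(seen(c),env.state()["ft_force"].round(2),env.state()["time"])
cv2.imwrite("pics/w5.png",c["frame"][:,:,::-1])
```

```text
[array([0.0596, 0.0442]), array([-0.0642,  0.0282])] [ 0.78 -0.36  0.04] 13.3417
```

View pics/w5.png

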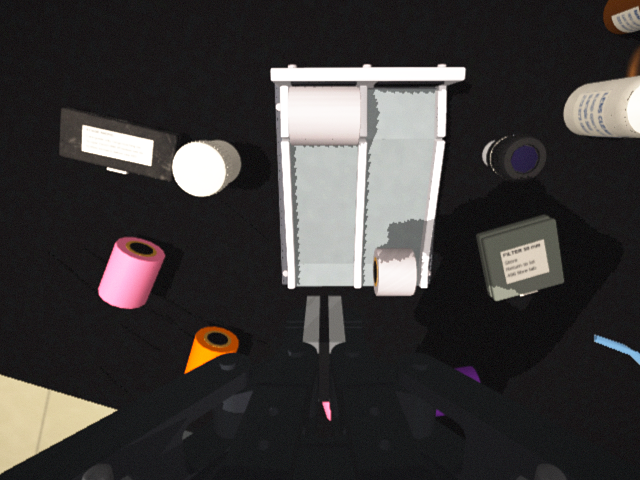

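The long sleeve at (324,115) is seated against the stop and the short one at (395,272) hasn't moved. The canister, eyepiece and cases are standing undisturbed.

```bash
python3 -c "
from station import env
print(env.job_done())"
```

```text
the job is handed in; nothing more can be done
None
```

The long sleeve is seated against the stop in the left lane, with the short sleeve measured at its start position, the surrounding things looking undisturbed and the hand clear; I handed the job in at about 13 s, and no verdict came back.

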